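# Hold the light box shutter half open, level with its set gauge

### The job

On the light box, pull the sprung gauge out by its round post until the post is level with the long tick on the deck, and let go of it: its brake keeps it there. Then slide the sprung shutter by its flat tab until the tab is level with the gauge post, which is half of the shutter's travel, and finish while still holding it there against its spring. Leave the gauge at its mark and the glassware and other things around undisturbed.

Things in the scene. Friction and masses are not known exactly. Their poses are not given: they have to be found in the camera images.
- light_box: White light box, 220 (x) by 350 (y) by 70 mm high, fixed to the table; origin at the centre of its underside. On its flat top (the deck) two slides run along the box's own y, both moving towards +y: the shutter along x = -50 mm (robot's side), the gauge along x = +50 mm. From y = -85 to 95 mm nothing else stands there but the shutter's two 9 mm high rails (x = -93 and -7).
- shutter (a joint): Travel of the shutter, a 76 x 92 mm steel plate over a white window, along the light box's +y, in m: 0 closed (as found), 0.080 fully open, 0.040 half. A spring draws it shut whenever it is let go: about 2.2 N at 0, 6.6 N at half, 11 N fully open (110 N/m).
- shutter_tab: The shutter's flat steel tab, upright on the plate: 28 mm along the box's x, 12 mm along its y, reaching from 6 to 42 mm above the deck. Origin under the tab's centre at deck height, 70 mm above the table, axes as the light box's; at joint value 0 it lies at x = -50, y = -30 mm in the box's frame. Tab and plate are one piece.
- gauge (a joint): How far the gauge's 12 mm wide blade is drawn out of its grey 20 mm high housing (mouth at y = -85 mm) along the light box's +y, in m: 0 in, 0.075 stop, 0.055 post level with the long tick; found at 0 to 0.020. A 25 N/m spring pulls it in (0.5 N at 0, 1.9 N at the mark), but a 4 N friction brake keeps it where it is left; drawing it out takes 4.5 to 6.5 N.
- gauge_post: The gauge's upright round steel post at the end of the blade: 14 mm in diameter, reaching from 5 to 43 mm above the deck. Origin under the post's centre at deck height, 70 mm above the table, axes as the light box's; at joint value 0 it lies at x = 50, y = -45 mm in the box's frame.
- long_tick (a point): Point on the deck on the one long, thick black tick beside the gauge, on the side away from the shutter, among thin short ticks 10 mm apart; at x = 75, y = 10, z = 70 mm in the light box's frame. The post is level with it, and the tab at half travel too, when its own y in that frame is 10 mm.
- dish: Bystander, to be left alone: small white round dish, 60 mm across, 18 mm high, standing on the light box's deck near its +y end. Origin at the centre of its underside.
- jar: Bystander, to be left alone: amber jar with a black lid, 40 mm across, 50 mm high, standing on the light box's deck near its +y end. Origin at the centre of its underside.
- beaker: Bystander, to be left alone: empty glass beaker, 60 mm across, 80 mm high, on the table beside the light box. Origin at the centre of its underside.
- flask: Bystander, to be left alone: conical glass flask, 68 mm across, 102 mm high, on the table beside the light box. Origin at the centre of its underside.
- hourglass: Bystander, to be left alone: hourglass with wooden end discs, 58 mm across, 100 mm high, on the table beside the light box. Origin at the centre of its underside.
- slide_case: Bystander, to be left alone: wooden case for specimen slides, 55 x 80 x 32 mm, on the table beside the light box. Origin at the centre of its underside.

How it is judged:
On the way, in this order (a step that is already met when the one before it is completed fails the run):
1. the gauge post is drawn out level with the long tick (within 5 mm) and let go, the shutter still closed (value of joint gauge between 0.05 and 0.06 m and value of joint shutter below 0.02 m and contact force between the fingers and gauge_post below 0.2 N), for 0.2 s.
2. the shutter is held at half travel (within 6 mm) (value of joint shutter between 0.034 and 0.046 m and contact force between the fingers and shutter_tab above 2.5 N), for 0.3 s.
At the end, for the whole second after the job is handed in: The gauge stays drawn out 55 mm, within 5 mm, untouched by the fingers; the fingers hold the shutter's tab (over 2.5 N) still at 40 mm of its travel, within 6 mm, through the last second (all of step 2 and value of joint gauge between 0.05 and 0.06 m and velocity of joint shutter between -0.01 and 0.01 m/s and contact force between the fingers and gauge_post below 0.2 N); the arm keeps its last pose, push and grip.
It fails at once if the dish or the jar on the deck is pushed more than 30 mm from its place or tipped over (distance of any of dish, jar from where it was at the start of the episode above 0.03 m or angle between any of dish, jar's own z axis and vertical above 0.5 rad).
It fails at once if the beaker, flask, hourglass or slide case on the table is pushed more than 30 mm from its place or tipped over (distance of any of beaker, flask, hourglass, slide_case from where it was at the start of the episode above 0.03 m or angle between any of beaker, flask, hourglass, slide_case's own z axis and vertical above 0.5 rad).
It also fails if it takes over 54 s, if anything falls off the work surface, if the arm or the gripper's body presses on something with over 40 N, if the wrist force passes 120 N, or if a joint passes its speed limit or range.

### The arm

A 7-joint arm with a two-finger parallel gripper is mounted at the origin on the work surface. World frame = base frame: x ahead of the robot, y to its left, z up, the work surface at z = 0. Lengths are in m, angles in rad, forces in N, time in s.
With the tool pointing down it reaches from about 0.425 to 0.925 m from the base axis. Payload 6.8 kg.
Tool frame: the origin (TCP) lies midway between the tips of the shut fingers; the grasp point (between the pads) lies 19 mm behind it; x points along the fingers, z is the direction in which the jaws open and shut, and the axes are right-handed (so a half turn about x gives the same grasp; the last joint's range is limited). The gripper opens to 85 mm and grips with 20 to 120 N. Pads are 22 mm wide; open, the fingers measure 114 mm over their backs; the gripper's body (76 mm by 85 mm) begins 54 mm behind the grasp point. The pads swing forward as they close: fully open they stand 13 mm farther back than shut.
Start: joints at [-1.271, 0.477, 0.022, 1.555, -0.011, 1.109, -0.083], TCP at [0.268, 0.62, 0.199] pointing down, gripper open.
Joint ranges: [-2.96, 2.96], [-0.34, 2.1], [-1.41, 1.46], [0.24, 2.44], [-1.37, 4.51], [0.17, 1.92], [-2.96, 2.96]. Speed limits (rad/s): [2.39, 2.39, 3.14, 3.14, 3.14, 3.14, 3.14].

### API

Orientations are given as a unit quaternion [w, x, y, z].
In Python, from station import bot gives the robot as it stands. The module is installed in compiled form; this text tells all that it offers.
- The arm moves only by the shell command python3 -m jog 'ROWS' [FORCE]. ROWS is text: rows parted by semicolons, each of 7 numbers parted by spaces: the shift along the tool's x, y, z in mm, then the turn, a rotation vector about the tool's x, y, z in units of 6 degrees (1.0 is 6 degrees), then the finger opening in mm, from 0 to 85.4. A call has 1 to 5 rows; each row shifts and turns the commanded pose from where the row before left it, along the tool's axes as they then stand; what a row does not reach is not made up. A row lasts 1/10 s, in which the tool goes at most 50 mm and 8.59 degrees, less where a joint would pass 70% of its speed; a pose out of reach is approached as far as the arm can. A call with a gripper value outside its range is refused whole. The fingers move at their own pace and stop on an object; FORCE is the grip in N (left out, the last holds). Time passes only in rows, so rows that do not move let the fingers close. It gives the time, the measured TCP pose, the force and the opening at its end, in the units of the state.
- bot.get_obs(): the state, without advancing time (a new reading comes with each control period).
- bot.read_camera(name): name is "scene" or "top"; returns (picture, depth): 400x640x3 uint8, red, green, blue; 400x640 float32, m along the optical axis (not along the pixel's ray), 0 where there is no reading.
- bot.calibration(name): a dict with "fx", "fy", "cx", "cy" (pixels), "T" (4x4, takes a point from camera to world coordinates). Camera axes: x right, y up, looking along -z (the intrinsics and any distortion apply to the point x, -y, -z); pixel columns grow to the right and rows downward; lengths in m; the calibration is good to about 2 mm. A picture is of the moment at which its call begins. calibration takes no time and is no camera call.
- bot.hand_in(): hands the job in, once; it reports no verdict.
The state is a dict: "t": time; "q": joint angles; "joint_vel": joint speeds; "joint_torque": joint torques, N m; "eef_pos": TCP position; "tool_rot": TCP orientation; "contact_force": force on the tool from outside, world axes, zero at the start; "torque": the same for the moment, N m; "gripper_width": opening from 0.0 (shut) to 1.0 (fully open).
Only numpy, scipy, OpenCV 4.12 (cv2) and the standard library are available. Lean on these libraries where they do the work, as an engineer would, in place of code of your own. Each camera call takes 0.05 s, during which the arm holds its last target.

## Working session

There is one attempt and no reset: what is moved stays moved. The work goes in short steps, Python scripts to look and compute and a shell command to move; the robot and the scene stay as the last step left them, time stands still between calls to the robot, and variables do not carry over. Pictures are saved under pics/ and viewed, and the job is handed in when it is done.

```bash
mkdir -p pics; python3 - <<'E'
from station import bot
import cv2,numpy as np
o=bot.get_obs()
for k in o: print(k,np.round(o[k],3))
for n in ("scene","top"):
    p,d=bot.read_camera(n); np.savez(f"pics/{n}0.npz",p=p,d=d)
    cv2.imwrite(f"pics/{n}0.png",p[:,:,::-1])
    c=bot.calibration(n); print(n,{k:np.round(v,3) for k,v in c.items()})
E
```

```text
t 0.0
q [-1.271  0.478  0.022  1.556 -0.012  1.109 -0.083]
joint_vel [-0.     0.001 -0.002  0.001  0.    -0.002 -0.001]
joint_torque [-1.0000e-03 -5.9646e+01  1.6080e+00 -2.8121e+01  1.2000e-02  9.0000e-03
  0.0000e+00]
eef_pos [0.267 0.619 0.198]
tool_rot [ 0.59  -0.389  0.591  0.388]
contact_force [ 0.319 -0.494 -0.167]
torque [ 0.05  -0.004 -0.019]
gripper_width 1.002
scene {'fx': np.float64(383.218), 'fy': np.float64(383.218), 'cx': np.float64(318.119), 'cy': np.float64(203.855), 'T': array([[-0.86 , -0.302,  0.411,  1.008],
       [ 0.51 , -0.473,  0.718,  0.75 ],
       [-0.023,  0.827,  0.561,  0.631],
       [ 0.   ,  0.   ,  0.   ,  1.   ]])}
top {'fx': np.float64(496.086), 'fy': np.float64(496.086), 'cx': np.float64(326.563), 'cy': np.float64(204.872), 'T': array([[-2.000e-03,  9.900e-01, -1.450e-01,  4.070e-01],
       [-1.000e+00, -1.000e-03,  7.000e-03,  7.800e-02],
       [ 7.000e-03,  1.450e-01,  9.890e-01,  1.399e+00],
       [ 0.000e+00,  0.000e+00,  0.000e+00,  1.000e+00]])}
```

View pics/scene0.png

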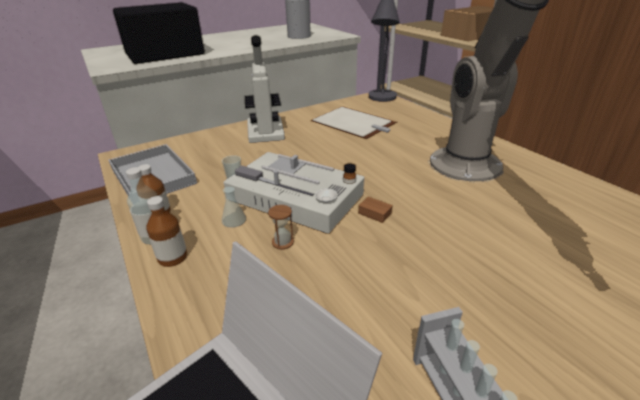

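View pics/top0.png

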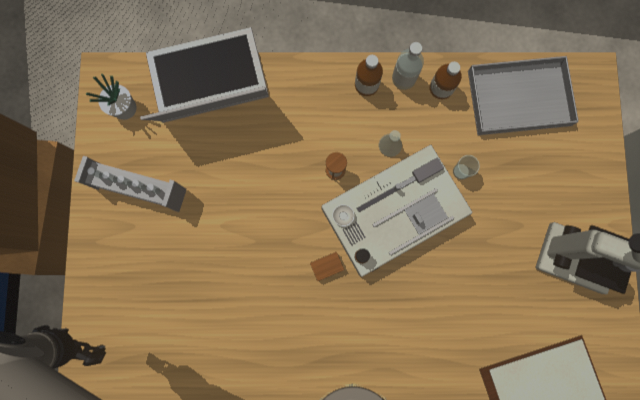

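The top view shows the box centred near (397,212), rotated, with its +y end at lower left where the dish (345,216) and jar (362,257) stand. I'll enlarge it.

```bash
python3 - <<'E'
import cv2
p=cv2.imread("pics/top0.png"); cv2.imwrite("pics/topc.png",cv2.resize(p[125:285,305:490],None,fx=4.3,fy=3.75*4.3/4.3,interpolation=cv2.INTER_CUBIC))
p=cv2.imread("pics/scene0.png"); cv2.imwrite("pics/scenec.png",cv2.resize(p[140:255,210:400],None,fx=4,fy=4,interpolation=cv2.INTER_CUBIC))
E
```

```text
(no output)
```

View pics/topc.png

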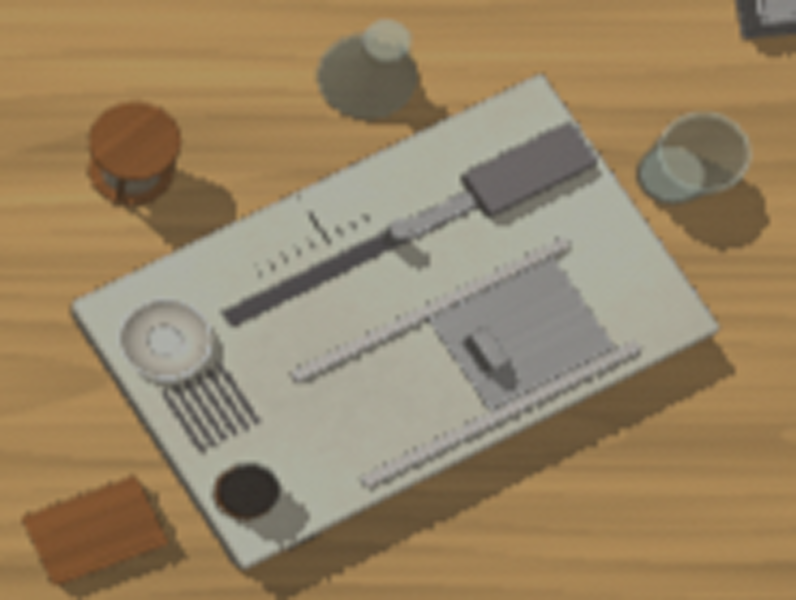

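View pics/scenec.png

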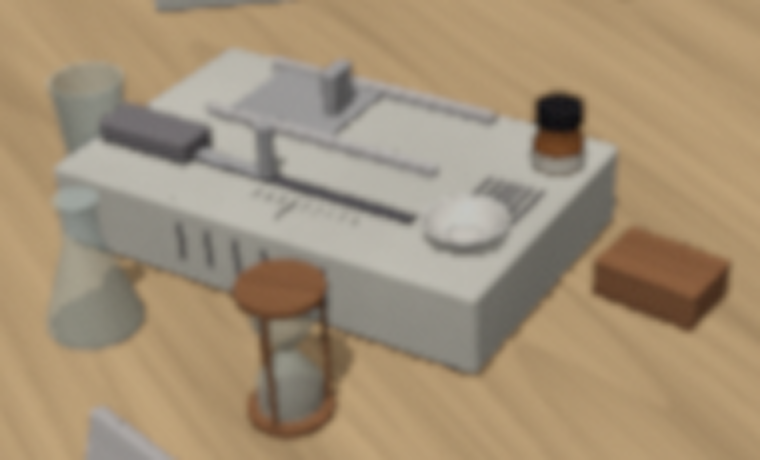

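Deck corners in the crop are at (543,73), (718,325), (246,568) and (72,308). The long tick is at about (319,228), the post base near (395,237), and the tab near (487,350).

```bash
cat > h.py <<'E'
import numpy as np
from station import bot
def plane(n,uv,z):
    c=bot.calibration(n);T=c["T"]
    d=np.array([(uv[0]-c["cx"])/c["fx"],-(uv[1]-c["cy"])/c["fy"],-1.]);d=T[:3,:3]@d
    o=T[:3,3]; return o+d*(z-o[2])/d[2]
def proj(n,P):
    c=bot.calibration(n);T=c["T"];p=T[:3,:3].T@(np.array(P)-T[:3,3])
    return np.array([c["cx"]+c["fx"]*p[0]/-p[2],c["cy"]+c["fy"]*-p[1]/-p[2]])
def fit(L,W):
    L=np.array(L);W=np.array(W);l=L-L.mean(0);w=W-W.mean(0)
    a=np.arctan2((l[:,0]*w[:,1]-l[:,1]*w[:,0]).sum(),(l*w).sum())
    R=np.array([[np.cos(a),-np.sin(a)],[np.sin(a),np.cos(a)]]);t=W.mean(0)-R@L.mean(0)
    return a,t,W-(L@R.T+t)
def w2b(a,t,P): return np.array([[np.cos(a),np.sin(a)],[-np.sin(a),np.cos(a)]])@(np.array(P)-t)
def b2w(a,t,P): return np.array([[np.cos(a),-np.sin(a)],[np.sin(a),np.cos(a)]])@np.array(P)+t
E
python3 - <<'E'
from h import *
tc=lambda u,v:(305+(u+.5)/4.3-.5,125+(v+.5)/3.75-.5)
sc=lambda u,v:(210+(u+.5)/4-.5,140+(v+.5)/4-.5)
L=[(.11,-.175),(-.11,-.175),(-.11,.175),(.11,.175)]
C=[(543,73),(718,325),(246,568),(72,308)]
W=[plane("top",tc(*c),.07)[:2] for c in C]
a,t,r=fit(L,W);print("top",np.degrees(a),t,(r*1000).round(1))
print("tick",w2b(a,t,plane("top",tc(319,228),.07)[:2]),"tab base",w2b(a,t,plane("top",tc(487,350),.112)[:2]))
print("post top",w2b(a,t,plane("top",tc(395,231),.113)[:2]))
C2=[(57,167),(232,50),(617,150),(474,302)]
W2=[plane("scene",sc(*c),.07)[:2] for c in C2]
a2,t2,r2=fit(L,W2);print("scene",np.degrees(a2),t2,(r2*1000).round(1))
print("tick",w2b(a2,t2,plane("scene",sc(286,210),.07)[:2]),"post top",w2b(a2,t2,plane("scene",sc(264,128),.113)[:2]))
# depth check around the deck, using top
d=np.load("pics/top0.npz")["d"];c=bot.calibration("top")
def pt(u,v):
    z=d[int(v),int(u)];return c["T"][:3,:3]@np.array([(u-c["cx"])/c["fx"]*z,-(v-c["cy"])/c["fy"]*z,-z])+c["T"][:3,3]
vs,us=np.mgrid[125:285,305:490]
P=np.array([pt(u,v) for u,v in zip(us.ravel(),vs.ravel())])
B=np.array([w2b(a,t,p[:2]) for p in P])
for nm,(bx0,bx1,by0,by1) in dict(post=(.03,.07,-.06,0),tab=(-.08,-.02,-.05,0.01)).items():
    m=(B[:,0]>bx0)&(B[:,0]<bx1)&(B[:,1]>by0)&(B[:,1]<by1)&(P[:,2]>.095)
    print(nm,m.sum(),B[m].mean(0),B[m].min(0),B[m].max(0),P[m,2].max())
print("deck z",np.median(P[(abs(B[:,0])<.02)&(abs(B[:,1])<.1),2]))
E
```

```text
top 29.8806298035537 [ 0.59004825 -0.12061116] [[-2.1 -1.4]
 [ 1.5  4. ]
 [ 2.8 -0.1]
 [-2.1 -2.5]]
tick [0.07971671 0.00905602] tab base [-0.04988251 -0.0271441 ]
post top [ 0.05012013 -0.02201903]
scene 28.943962617915496 [ 0.59220226 -0.11357662] [[-5.2  0.3]
 [ 2.5  3.9]
 [ 4.6 -0.7]
 [-1.8 -3.5]]
tick [0.07445228 0.00727538] post top [ 0.04890388 -0.02507325]
post 28 [ 0.05051486 -0.02517711] [ 0.04518947 -0.03288496] [ 0.05661481 -0.01833983] 0.1200750187899633
tab 62 [-0.04856645 -0.02861587] [-0.06207226 -0.03569982] [-0.03498042 -0.02307398] 0.11683508919341268
deck z 0.07162486138891166
```

```bash
cat >> h.py <<'E'
from scipy.spatial.transform import Rotation as Ro
def show(target,ang=29.6):
    o=bot.get_obs();q=np.array(o["tool_rot"]);R=Ro.from_quat(np.r_[q[1:],q[0]])
    p=np.array(o["eef_pos"]);print("t",np.round(o["t"],2),"p",p.round(4),"F",np.round(o["contact_force"],1),"w",round(float(o["gripper_width"])*85.4,1))
    by=np.array([-np.sin(np.radians(ang)),np.cos(np.radians(ang)),0]);x=np.array([0,0,-1.])
    for s in (1,-1):
        z=s*by;G=Ro.from_matrix(np.c_[x,np.cross(z,x),z])
        rv=(R.inv()*G).as_rotvec(degrees=True)
        print("turn units",(rv/6).round(2),"shift now",(R.inv().apply(np.array(target)-p)*1000).round(1),"shift after turn",(G.inv().apply(np.array(target)-p)*1000).round(1))
E
python3 - <<'E'
from h import *
a=np.radians(29.6);t=np.array([.5908,-.1185])
print(b2w(a,t,(.05,-.025)),b2w(a,t,(.05,.01)),b2w(a,t,(-.05,-.03)))
show([*b2w(a,t,(.05,-.025)),.2]); print(np.array(bot.get_obs()["q"]).round(2))
E
```

```text
[ 0.64662329 -0.11554028] [ 0.62933533 -0.08510796] [ 0.56214351 -0.16928194]
t 0.1 p [0.2674 0.6191 0.1977] F [-0.   0.3 -0.7] w 85.3
turn units [-8.83 -0.02 -0.01] shift now [  -1.4 -639.4 -524. ] shift after turn [  -2.3   33.2 -826.1]
turn units [ 2.117e+01 -1.000e-02  2.000e-02] shift now [  -1.4 -639.4 -524. ] shift after turn [ -2.3 -33.2 826.1]
[-1.27  0.48  0.02  1.56 -0.01  1.11 -0.08]
```

```bash
python3 -m jog '0 -33 -27 0 0 0 85;0 -33 -27 0 0 0 85;0 -33 -27 0 0 0 70;0 -33 -27 0 0 0 60;0 -33 -27 0 0 0 50'; python3 -m jog '0 -33 -27 0 0 0 44;0 -33 -27 0 0 0 44;0 -33 -27 0 0 0 44;0 -33 -27 0 0 0 44;0 -33 -27 0 0 0 44';  python3 -c "
from h import *
show([.6466,-.1155,.2])"
```

```text
t: 0.6
eef_pos: [0.3661, 0.4284, 0.1983]
tool_rot: [0.591, -0.388, 0.591, 0.388]
contact_force: [1.1, 0.7, 0.2]
gripper_width: 0.589
t: 1.1
eef_pos: [0.4639, 0.2392, 0.1984]
tool_rot: [0.591, -0.388, 0.591, 0.388]
contact_force: [0.2, 0.1, -0.4]
gripper_width: 0.517
t 1.1 p [0.4639 0.2392 0.1984] F [ 0.2  0.1 -0.4] w 44.1
turn units [-8.83 -0.   -0.  ] shift now [  -1.6 -308.4 -253.1] shift after turn [  -1.6   16.3 -398.6]
turn units [21.17 -0.    0.  ] shift now [  -1.6 -308.4 -253.1] shift after turn [ -1.6 -16.3 398.6]
```

```bash
python3 -m jog '0 0 0 -1.26 0 0 44;0 0 0 -1.26 0 0 44;0 0 0 -1.26 0 0 44;0 0 0 -1.26 0 0 44;0 0 0 -1.26 0 0 44' | tail -2;  python3 -m jog '0 0 0 -1.26 0 0 44;0 0 0 -1.27 0 0 44;0 0 -45 0 0 0 44;0 2 -45 0 0 0 44;0 2 -45 0 0 0 44'; python3 -m jog '0 2 -45 0 0 0 44;0 2 -45 0 0 0 44;0 2 -45 0 0 0 44;0 2 -45 0 0 0 44;0 2 -40 0 0 0 44';python3 -c "
from h import *
show([.6466,-.1155,.2]);print(bot.get_obs()['q'])"
```

```text
contact_force: [-0.1, 0.5, 0.1]
gripper_width: 0.514
t: 2.1
eef_pos: [0.527, 0.1203, 0.1984]
tool_rot: [0.355, -0.611, 0.355, 0.611]
contact_force: [0.8, 0.2, -0.7]
gripper_width: 0.516
t: 2.6
eef_pos: [0.6272, -0.077, 0.1982]
tool_rot: [0.356, -0.611, 0.356, 0.611]
contact_force: [0.7, 0.4, -0.4]
gripper_width: 0.514
t 2.6 p [ 0.6272 -0.077   0.1982] F [ 0.7  0.4 -0.4] w 43.9
turn units [-0.01 -0.   -0.01] shift now [ -1.8   2.1 -43.1] shift after turn [ -1.8   2.1 -43.1]
turn units [ 2.999e+01 -1.000e-02  0.000e+00] shift now [ -1.8   2.1 -43.1] shift after turn [-1.8 -2.1 43.1]
[-0.13996916  0.4104025   0.2191263   1.67637108 -0.09874351  1.06617494
  2.19617796]
```

```bash
python3 -m jog '0 2 -43 0 0 0 44;30 0 0 0 0 0 44;25 0 0 0 0 0 44;0 0 0 0 0 0 44'; python3 - <<'E'
from h import *
import cv2
show([.6466,-.1155,.08])
for n,(r0,r1,c0,c1) in dict(scene=(90,255,200,400),top=(125,285,305,490)).items():
    p,d=bot.read_camera(n);cv2.imwrite(f"pics/{n}1.png",cv2.resize(p[r0:r1,c0:c1,::-1],None,fx=3.5,fy=3.5,interpolation=cv2.INTER_CUBIC))
E
```

```text
t: 3.0
eef_pos: [0.6432, -0.1127, 0.1393]
tool_rot: [0.355, -0.609, 0.357, 0.614]
contact_force: [-0.3, 0.1, -0.2]
gripper_width: 0.517
t 3.0 p [ 0.6432 -0.1127  0.1393] F [-0.3  0.1 -0.2] w 44.2
turn units [-0.    0.04 -0.06] shift now [59.3 -2.  -4.4] shift after turn [59.3 -1.6 -4.1]
turn units [30.   -0.1  -0.07] shift now [59.3 -2.  -4.4] shift after turn [59.3  1.6  4.1]
```

View pics/scene1.png

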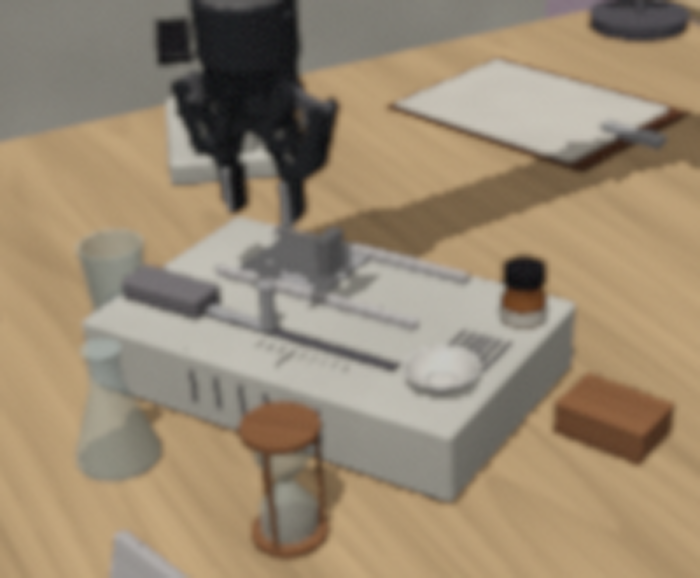

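View pics/top1.png

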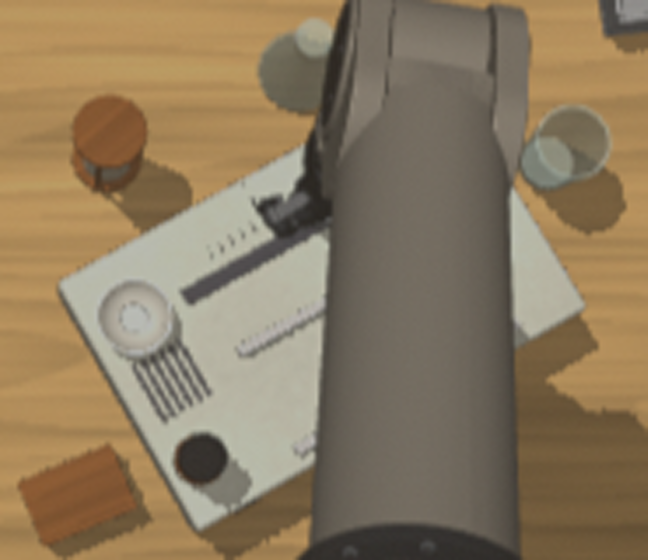

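```bash
python3 - <<'E'
from h import *
o=bot.get_obs();p=np.array(o["eef_pos"]);show([.6466,-.1155,.08])
q=np.array(o["tool_rot"]);R=Ro.from_quat(np.r_[q[1:],q[0]]).as_matrix()
print("xaxis",R[:,0].round(3))
for s in(-1,1):
    for back in (0,.006): print(s,back,(proj("scene",p+s*.028*R[:,2]-back*R[:,0])-[200,90])*3.5)
E
```

```text
t 3.1 p [ 0.646  -0.1127  0.1435] F [ 0.7 -0.4 -0.3] w 43.7
turn units [ 0.01  0.01 -0.01] shift now [63.5  0.8 -2.7] shift after turn [63.5  0.9 -2.7]
turn units [-2.999e+01  1.000e-02  1.000e-02] shift now [63.5  0.8 -2.7] shift after turn [63.5 -0.9  2.7]
xaxis [-0.001  0.    -1.   ]
-1 0 [232.89678495 242.88433673]
-1 0.006 [232.13609853 236.05103497]
1 0 [292.05790588 258.36713308]
1 0.006 [291.47385082 251.42761889]
```

```bash
python3 - <<'E'
from h import *
import cv2
p,d=bot.read_camera("scene");cv2.imwrite("pics/scene2.png",cv2.resize(p[120:190,230:330,::-1],None,fx=8,fy=8,interpolation=cv2.INTER_CUBIC))
np.savez("pics/s2.npz",p=p,d=d);c=bot.calibration("scene");T=c["T"]
for u,v in [(266,146),(267,148),(267,150),(283,150),(283,153),(283,156),(284,145)]:
    z=d[v,u];print(u,v,(T[:3,:3]@np.array([(u-c["cx"])/c["fx"]*z,-(v-c["cy"])/c["fy"]*z,-z])+T[:3,3]).round(3))
show([.6466,-.1155,.08])
E
```

```text
266 146 [ 0.661 -0.127  0.188]
267 148 [ 0.658 -0.13   0.18 ]
267 150 [ 0.524 -0.469 -0.001]
283 150 [ 0.634 -0.08   0.188]
283 153 [ 0.485 -0.414 -0.001]
283 156 [ 0.561 -0.246  0.08 ]
284 145 [ 0.63  -0.079  0.202]
t 3.15 p [ 0.6469 -0.1128  0.1446] F [-0.1 -0.3 -0.2] w 44.0
turn units [ 0.01 -0.01  0.01] shift now [64.6  1.7 -2.2] shift after turn [64.6  1.6 -2.2]
turn units [-2.999e+01 -1.000e-02 -1.000e-02] shift now [64.6  1.7 -2.2] shift after turn [64.6 -1.6  2.2]
```

View pics/scene2.png

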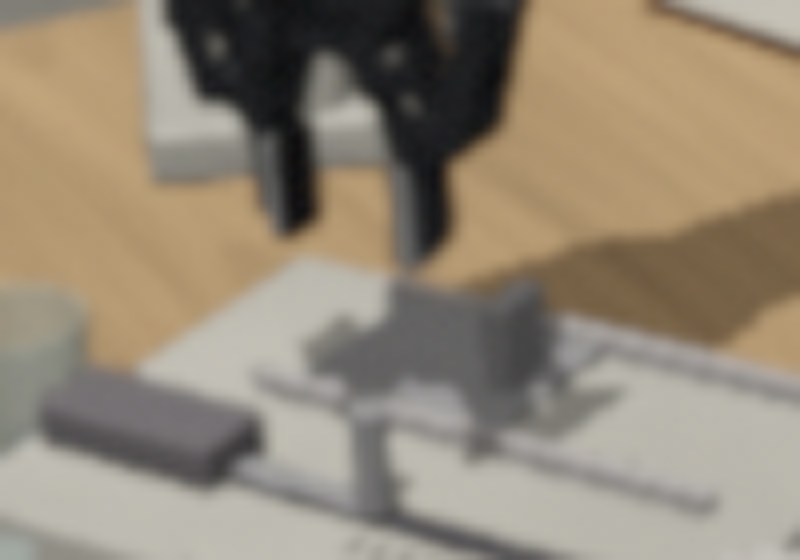

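```bash
python3 -m jog '12 0 -1 0 0 0 44;12 0 -1 0 0 0 44;0 0 0 0 0 0 44;0 0 0 0 0 0 44'; python3 - <<'E'
from h import *
import cv2
p,d=bot.read_camera("scene");cv2.imwrite("pics/scene3.png",cv2.resize(p[120:190,230:330,::-1],None,fx=8,fy=8,interpolation=cv2.INTER_CUBIC))
c=bot.calibration("scene");T=c["T"]
vs,us=np.mgrid[120:175,245:300];P=[]
z=d[120:175,245:300]
X=np.stack([(us-c["cx"])/c["fx"]*z,-(vs-c["cy"])/c["fy"]*z,-z],-1)@T[:3,:3].T+T[:3,3]
m=(X[...,2]>.12)&(X[...,0]>.55)&(X[...,0]<.75)&(abs(X[...,1]+.1)<.1)
a=np.radians(29.6);t=np.array([.5908,-.1185])
B=np.array([w2b(a,t,x[:2]) for x in X[m]]);Z=X[m][:,2]
print("lowest",np.sort(Z)[:6].round(3))
lo=Z<.19
for s in (B[:,1]<-.025,B[:,1]>-.025):
    k=lo&s;print(k.sum(),B[k].min(0).round(4),B[k].max(0).round(4),Z[k].min().round(3))
o=bot.get_obs();print("tcp box",w2b(a,t,o["eef_pos"][:2]));show([.6466,-.1155,.08])
E
```

```text
t: 3.55
eef_pos: [0.647, -0.1147, 0.1191]
tool_rot: [0.355, -0.611, 0.356, 0.611]
contact_force: [0.4, 0.2, 0.2]
gripper_width: 0.512
lowest [0.153 0.154 0.154 0.155 0.156 0.156]
94 [ 0.0363 -0.0595] [ 0.0634 -0.042 ] 0.153
88 [ 0.0416 -0.0007] [0.0614 0.0144] 0.154
tcp box [ 0.05103011 -0.0246422 ]
t 3.6 p [ 0.6473 -0.1147  0.1196] F [-0.5 -0.4 -0.2] w 44.0
turn units [ 0. -0. -0.] shift now [39.6  1.  -0.3] shift after turn [39.6  1.  -0.3]
turn units [-30.   0.  -0.] shift now [39.6  1.  -0.3] shift after turn [39.6 -1.   0.3]
```

View pics/scene3.png

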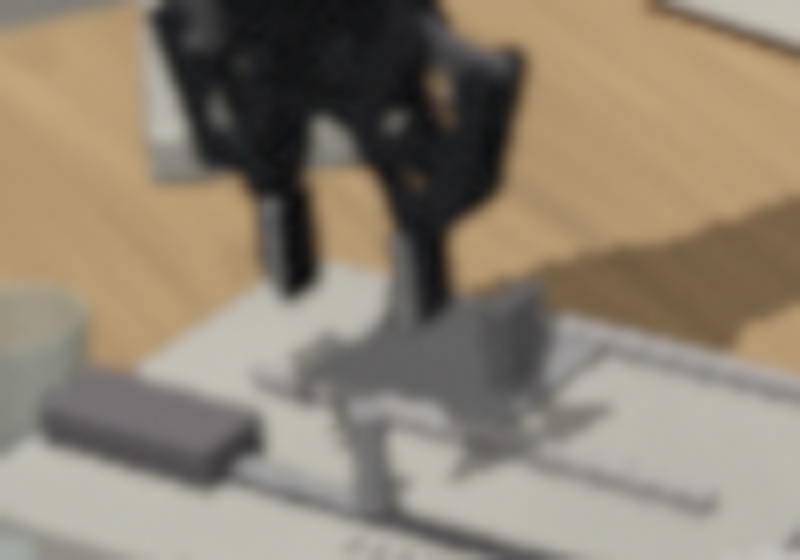

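```bash
python3 -m jog '15 0 0 0 0 0 44;15 0 0 0 0 0 44;9 0 0 0 0 0 44;0 0 0 0 0 0 44'; python3 - <<'E'
from h import *
import cv2
p,d=bot.read_camera("scene");cv2.imwrite("pics/scene4.png",cv2.resize(p[120:190,230:330,::-1],None,fx=8,fy=8,interpolation=cv2.INTER_CUBIC))
show([.6466,-.1155,.08])
E
```

```text
t: 4.0
eef_pos: [0.6456, -0.1144, 0.0781]
tool_rot: [0.355, -0.61, 0.356, 0.612]
contact_force: [0.1, -0.6, 0.3]
gripper_width: 0.515
t 4.05 p [ 0.6464 -0.1146  0.0792] F [-0.1 -0.3  0.3] w 44.2
turn units [ 0.    0.01 -0.02] shift now [-0.8  0.3 -0.9] shift after turn [-0.8  0.3 -0.9]
turn units [-3.e+01  3.e-02  2.e-02] shift now [-0.8  0.3 -0.9] shift after turn [-0.8 -0.3  0.9]
```

View pics/scene4.png

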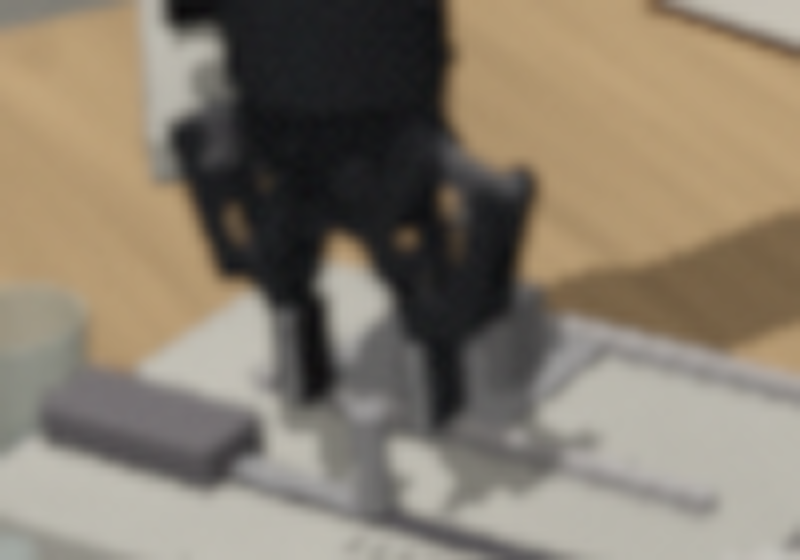

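```bash
cat >> h.py <<'E'
A=np.radians(29.6);TT=np.array([.5908,-.1185])
def tips(name=None,split=-.025,zhi=.16):
    import cv2
    p,d=bot.read_camera("scene");c=bot.calibration("scene");T=c["T"]
    if name: cv2.imwrite(name,cv2.resize(p[120:190,230:330,::-1],None,fx=8,fy=8,interpolation=cv2.INTER_CUBIC))
    vs,us=np.mgrid[100:190,220:320];z=d[100:190,220:320]
    X=np.stack([(us-c["cx"])/c["fx"]*z,-(vs-c["cy"])/c["fy"]*z,-z],-1)@T[:3,:3].T+T[:3,3]
    dark=p[100:190,220:320].max(-1)<75
    m=dark&(X[...,2]>.076)&(X[...,2]<zhi);X=X[m]
    B=(X[:,:2]-TT)@np.array([[np.cos(A),-np.sin(A)],[np.sin(A),np.cos(A)]])
    for s in (B[:,1]<split,B[:,1]>split):
        k=s&(abs(B[:,1]-split)<.08)
        if k.sum(): print(k.sum(),"min",B[k].min(0).round(3),"max",B[k].max(0).round(3),"med",np.median(B[k],0).round(3),"zlow",np.sort(X[k][:,2])[:5].round(3))
    return X,B
E
python3 - <<'E'
from h import *
tips()
E
```

```text
92 min [-0.092 -0.099] max [ 0.065 -0.025] med [ 0.051 -0.045] zlow [0.077 0.077 0.078 0.078 0.079]
88 min [-0.054 -0.025] max [0.063 0.017] med [0.053 0.01 ] zlow [0.083 0.085 0.086 0.087 0.089]
```

```bash
python3 - <<'E'
from h import *
import contextlib,io
with contextlib.redirect_stdout(io.StringIO()): X,B=tips(zhi=.2)
k=(abs(B[:,0]-.05)<.025)
for lo,hi in((-.07,-.03),(-.015,.03)):
    s=k&(B[:,1]>lo)&(B[:,1]<hi);i=np.argsort(X[s][:,2])[:14]
    print(np.c_[B[s][i],X[s][i][:,2]].round(3).tolist())
E
```

```text
[[0.052, -0.044, 0.116], [0.056, -0.044, 0.118], [0.044, -0.046, 0.118], [0.052, -0.044, 0.119], [0.054, -0.046, 0.119], [0.06, -0.045, 0.119], [0.044, -0.046, 0.121], [0.043, -0.043, 0.121], [0.053, -0.043, 0.123], [0.061, -0.044, 0.123], [0.05, -0.045, 0.124], [0.057, -0.043, 0.124], [0.045, -0.045, 0.125], [0.06, -0.044, 0.126]]
[[0.054, 0.008, 0.121], [0.047, 0.01, 0.121], [0.058, 0.007, 0.122], [0.053, 0.011, 0.124], [0.056, 0.006, 0.124], [0.057, 0.01, 0.125], [0.044, 0.011, 0.126], [0.055, 0.006, 0.127], [0.047, 0.01, 0.127], [0.053, 0.014, 0.127], [0.055, 0.012, 0.129], [0.057, 0.01, 0.129], [0.046, 0.01, 0.129], [0.046, 0.013, 0.13]]
```

```bash
python3 -m jog '4 0 0 0 0 0 44;0 0 0 0 0 0 44'|sed -n 2,4p;python3 -m jog '4 0 0 0 0 0 44;0 0 0 0 0 0 44'|sed -n 2,4p;  python3 - <<'E'
from h import *
import contextlib,io
with contextlib.redirect_stdout(io.StringIO()): X,B=tips("pics/s5.png",zhi=.2)
k=(abs(B[:,0]-.05)<.025)
for lo,hi in((-.07,-.03),(-.015,.03)):
    s=k&(B[:,1]>lo)&(B[:,1]<hi);i=np.argsort(X[s][:,2])[:6]
    print(np.c_[B[s][i],X[s][i][:,2]].round(3).tolist())
show([.6466,-.1155,.08])
E
```

```text
eef_pos: [0.6473, -0.1147, 0.0765]
tool_rot: [0.356, -0.611, 0.356, 0.611]
contact_force: [-0.4, 0.7, 0.1]
eef_pos: [0.647, -0.1146, 0.0722]
tool_rot: [0.356, -0.611, 0.356, 0.611]
contact_force: [-0.1, -0.1, 0.3]
[[0.045, -0.047, 0.108], [0.051, -0.046, 0.108], [0.057, -0.045, 0.111], [0.045, -0.046, 0.112], [0.059, -0.047, 0.112], [0.053, -0.044, 0.113]]
[[0.042, 0.005, 0.108], [0.055, 0.007, 0.111], [0.055, 0.008, 0.115], [0.058, 0.007, 0.116], [0.056, 0.012, 0.116], [0.056, 0.005, 0.118]]
t 4.6 p [ 0.6471 -0.1146  0.0723] F [-0.3 -0.   0.5] w 43.7
turn units [ 0.  0. -0.] shift now [-7.7  0.8 -0.5] shift after turn [-7.7  0.8 -0.5]
turn units [-3.e+01  1.e-02  1.e-02] shift now [-7.7  0.8 -0.5] shift after turn [-7.7 -0.8  0.5]
```

View pics/s5.png

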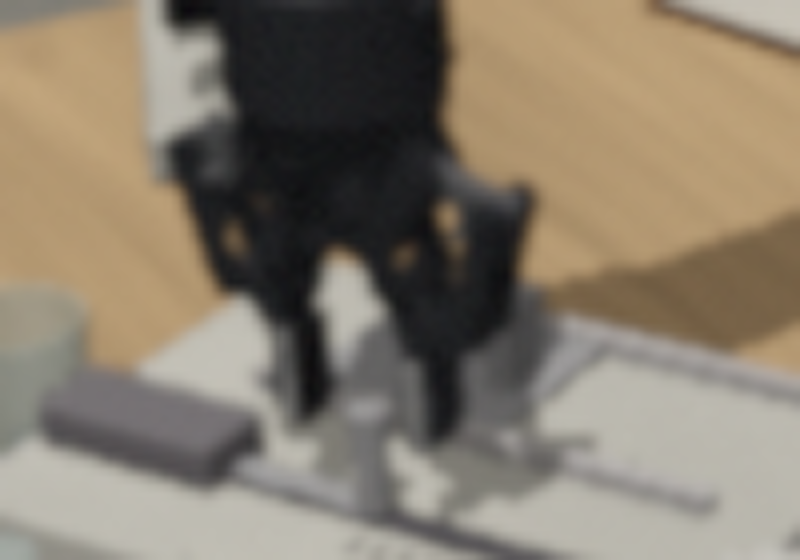

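```bash
for i in 1; do python3 -m jog '3 1 0 0 0 0 44;0 0 0 0 0 0 44'|sed -n 2,4p;done; python3 -m jog '3 0 0 0 0 0 44;0 0 0 0 0 0 44'|sed -n 2,4p; python3 -m jog '3 0 0 0 0 0 44;0 0 0 0 0 0 44'|sed -n 2,4p
```

```text
eef_pos: [0.646, -0.1153, 0.0692]
tool_rot: [0.356, -0.611, 0.356, 0.611]
contact_force: [-1.4, -0.0, -0.5]
eef_pos: [0.6462, -0.1152, 0.0662]
tool_rot: [0.356, -0.611, 0.356, 0.611]
contact_force: [-1.2, -0.2, 0.5]
eef_pos: [0.6462, -0.1152, 0.0631]
tool_rot: [0.356, -0.611, 0.356, 0.611]
contact_force: [0.1, -0.1, -0.0]
```

```bash
python3 -m jog '4 0 0 0 0 0 44;0 0 0 0 0 0 44'|sed -n 2,4p; python3 -m jog '3 0 0 0 0 0 44;0 0 0 0 0 0 44'|sed -n 2,4p; python3 - <<'E'
from h import *
import contextlib,io
with contextlib.redirect_stdout(io.StringIO()): X,B=tips("pics/s6.png",zhi=.2)
k=(abs(B[:,0]-.05)<.025)
for lo,hi in((-.07,-.03),(-.015,.03)):
    s=k&(B[:,1]>lo)&(B[:,1]<hi);i=np.argsort(X[s][:,2])[:6]
    print(np.c_[B[s][i],X[s][i][:,2]].round(3).tolist())
show([.6466,-.1155,.08])
E
```

```text
eef_pos: [0.6461, -0.1151, 0.059]
tool_rot: [0.355, -0.611, 0.356, 0.611]
contact_force: [0.5, 0.2, -0.0]
eef_pos: [0.6462, -0.1152, 0.0561]
tool_rot: [0.356, -0.611, 0.356, 0.611]
contact_force: [-0.5, -0.3, -0.2]
[[0.053, -0.047, 0.093], [0.051, -0.044, 0.093], [0.046, -0.044, 0.093], [0.045, -0.045, 0.096], [0.051, -0.044, 0.096], [0.055, -0.045, 0.098]]
[[0.052, 0.011, 0.098], [0.055, 0.007, 0.099], [0.048, 0.012, 0.1], [0.044, 0.009, 0.1], [0.056, 0.011, 0.1], [0.054, 0.006, 0.101]]
t 5.65 p [ 0.6463 -0.1152  0.0564] F [0.  0.7 0.6] w 43.8
turn units [ 0.  0. -0.] shift now [-23.6  -0.1  -0.4] shift after turn [-23.6  -0.2  -0.4]
turn units [-3.e+01  1.e-02  0.e+00] shift now [-23.6  -0.1  -0.4] shift after turn [-23.6   0.2   0.4]
```

View pics/s6.png

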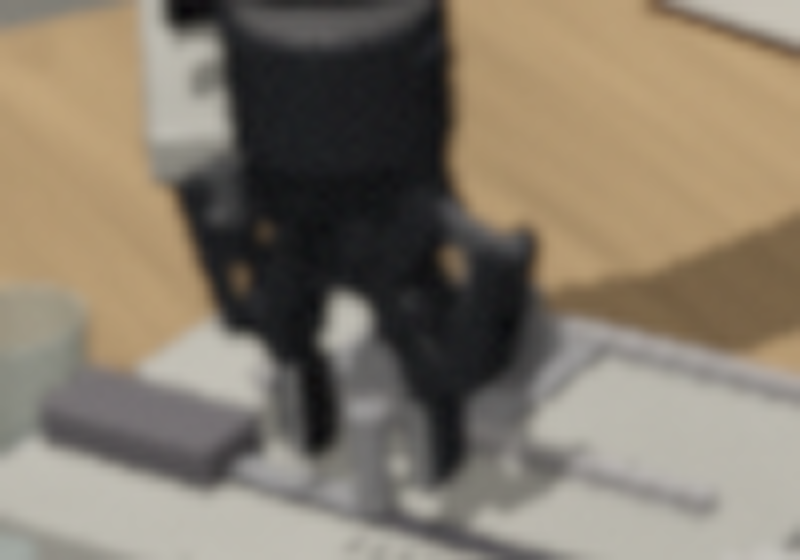

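Vision shows the tips still 20 mm or more above the deck, so the reported z reads low or the pads sit farther back than expected. The fingers straddle the post. I'll go 4 mm lower and close on it.

```bash
python3 -m jog '4 0 0 0 0 0 30;0 0 0 0 0 0 20;0 0 0 0 0 0 5;0 0 0 0 0 0 5;0 0 0 0 0 0 5' 25; python3 -m jog '0 0 0 0 0 0 5'; python3 - <<'E'
from h import *
import contextlib,io
with contextlib.redirect_stdout(io.StringIO()): X,B=tips("pics/s7.png",zhi=.2)
o=bot.get_obs();p=o["eef_pos"];print("tcp box",w2b(A,TT,p[:2]))
print("target for y=.0105:",w2b(A,TT,p[:2])[1]*1000)
show([.6466,-.1155,.08])
E
```

```text
t: 6.15
eef_pos: [0.6466, -0.1161, 0.0524]
tool_rot: [-0.356, 0.611, -0.356, -0.611]
contact_force: [3.5, -3.2, -6.0]
gripper_width: 0.154
t: 6.25
eef_pos: [0.6466, -0.116, 0.0524]
tool_rot: [-0.356, 0.611, -0.356, -0.611]
contact_force: [5.2, -4.0, -5.5]
gripper_width: 0.155
tcp box [ 0.04971067 -0.02541793]
target for y=.0105: -25.41792625753399
t 6.3 p [ 0.6466 -0.116   0.0524] F [ 3.1 -3.3 -6.7] w 13.0
turn units [-0.   -0.01 -0.  ] shift now [-27.6  -0.3   0.4] shift after turn [-27.6  -0.3   0.5]
turn units [ 3.e+01 -0.e+00  1.e-02] shift now [-27.6  -0.3   0.4] shift after turn [-27.6   0.3  -0.5]
```

View pics/s7.png

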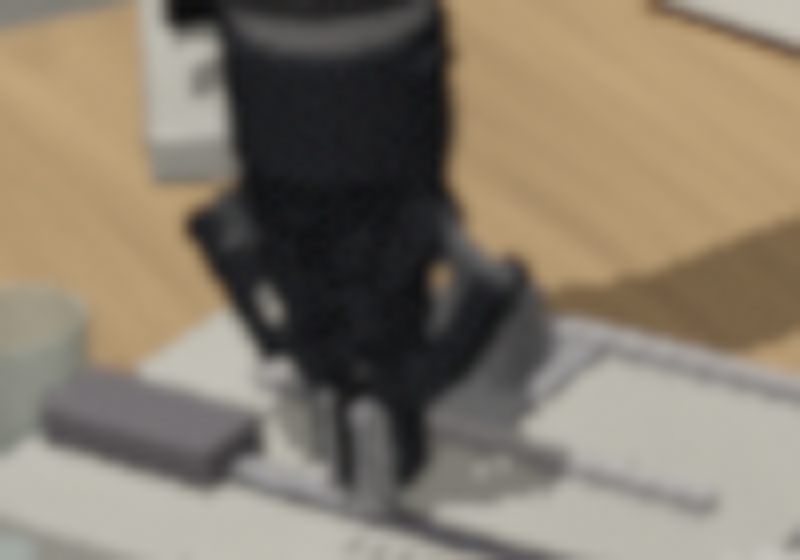

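Gripped: the opening is 13 mm, with the post between the pads. Now pull about 35 mm along tool +z.

```bash
python3 -m jog '0 0 5 0 0 0 5;0 0 8 0 0 0 5;0 0 8 0 0 0 5;0 0 8 0 0 0 5;0 0 5 0 0 0 5'; python3 -m jog '0 0 1 0 0 0 5;0 0 0 0 0 0 5;0 0 0 0 0 0 5'; python3 - <<'E'
from h import *
import cv2
p,d=bot.read_camera("scene");cv2.imwrite("pics/s8.png",cv2.resize(p[130:200,230:330,::-1],None,fx=8,fy=8,interpolation=cv2.INTER_CUBIC))
p=bot.get_obs()["eef_pos"];print("tcp box",w2b(A,TT,p[:2]))
E
```

```text
t: 6.8
eef_pos: [0.6298, -0.0861, 0.0524]
tool_rot: [-0.356, 0.612, -0.356, -0.611]
contact_force: [5.0, -4.3, -8.0]
gripper_width: 0.152
t: 7.1
eef_pos: [0.6291, -0.085, 0.0524]
tool_rot: [-0.356, 0.611, -0.356, -0.611]
contact_force: [3.6, -3.5, -7.1]
gripper_width: 0.154
tcp box [0.04987191 0.01019576]
```

View pics/s8.png

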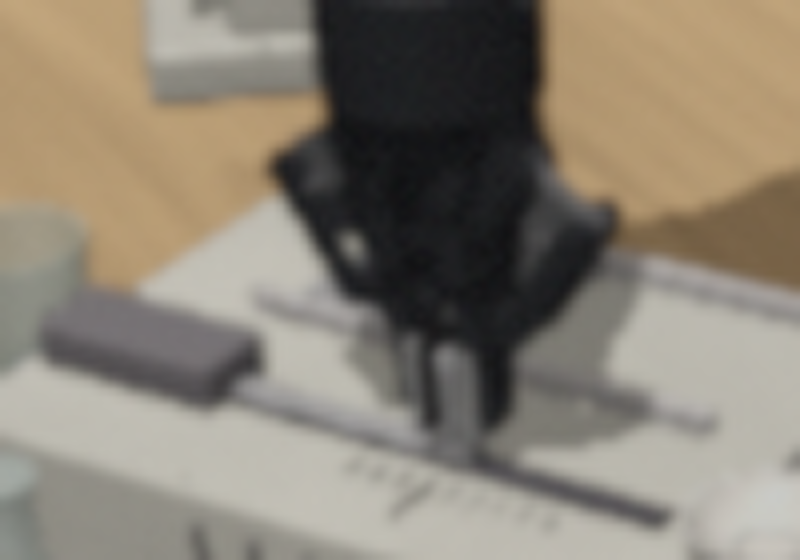

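```bash
python3 - <<'E'
from h import *
s=lambda u,v:(230+(u+.5)/8-.5,130+(v+.5)/8-.5)
for n,uv,z in (("tick in",(432,475),.07),("tick out",(400,518),.07),("post base",(455,458),.072),("post top",(455,347),.113)):
    print(n,w2b(A,TT,plane("scene",s(*uv),z)[:2]).round(4))
for P in((.05,.01,.113),(.05,.01,.075),(.06,.01,.07),(.09,.01,.07)):
    w=b2w(A,TT,P[:2]);print(P,(proj("scene",[*w,P[2]])-[230,130])*8+3.5)
E
```

```text
tick in [0.0613 0.0067]
tick out [0.0894 0.0125]
post base [0.0508 0.0094]
post top [0.0446 0.0087]
(0.05, 0.01, 0.113) [449.41903561 354.89030633]
(0.05, 0.01, 0.075) [457.06146816 449.93722323]
(0.06, 0.01, 0.07) [442.0712515  475.59708017]
(0.09, 0.01, 0.07) [392.84178074 517.00589534]
```

Post y is about 9 mm and the tick about 9.6 mm in the same picture, so they are level. Release, lift and check.

```bash
python3 -m jog '0 0 0 0 0 0 40;0 0 0 0 0 0 40;0 0 0 0 0 0 40;0 0 0 0 0 0 40;0 0 0 0 0 0 40'; python3 -m jog '-20 0 0 0 0 0 40;-35 0 0 0 0 0 40;-35 0 0 0 0 0 40;0 -40 0 0 0 0 40;0 -40 0 0 0 0 40'; python3 - <<'E'
from h import *
import cv2
o=bot.get_obs();print("tcp box",w2b(A,TT,o["eef_pos"][:2]),o["eef_pos"])
p,d=bot.read_camera("scene");cv2.imwrite("pics/s9.png",cv2.resize(p[130:200,230:330,::-1],None,fx=8,fy=8,interpolation=cv2.INTER_CUBIC))
E
```

```text
t: 7.65
eef_pos: [0.6291, -0.0845, 0.0528]
tool_rot: [0.356, -0.611, 0.355, 0.611]
contact_force: [-0.9, 0.3, -0.4]
gripper_width: 0.469
t: 8.15
eef_pos: [0.7001, -0.0459, 0.1451]
tool_rot: [-0.357, 0.612, -0.356, -0.61]
contact_force: [0.4, 0.5, 0.2]
gripper_width: 0.472
tcp box [0.13088133 0.00914043] [ 0.70008581 -0.04590467  0.14513642]
```

View pics/s9.png

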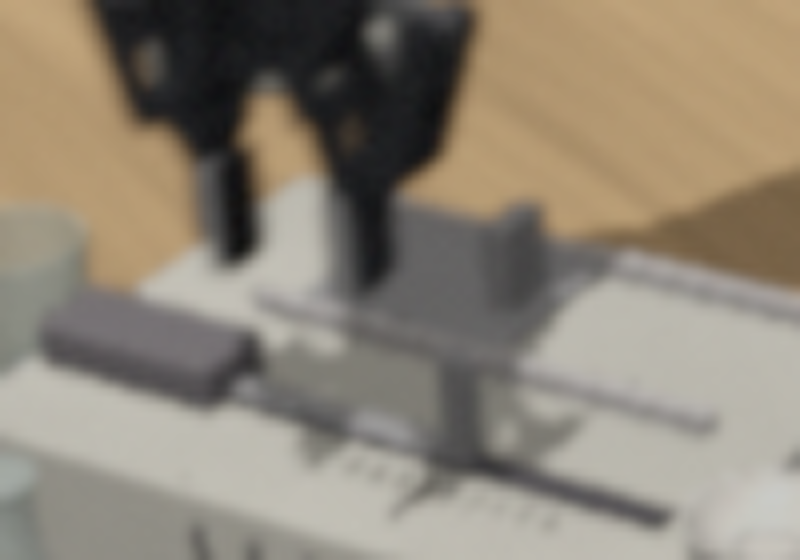

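Post still at the tick (base ~(458,455)). My lateral move went to +box x instead, so I'm going back over to the tab.

```bash
python3 -m jog '0 40 -8 0 0 0 40;0 40 -8 0 0 0 40;0 40 -8 0 0 0 40;0 40 -8 0 0 0 40;0 20 -7 0 0 0 40'; python3 -m jog '0 0 0 0 0 0 40;0 0 0 0 0 0 40'|tail -3; python3 - <<'E'
from h import *
import cv2
w=b2w(A,TT,(-.05,-.03));show([*w,.0524])
for n,(r0,r1,c0,c1) in dict(scene=(115,185,230,330),top=(150,220,350,450)).items():
    p,d=bot.read_camera(n);cv2.imwrite(f"pics/{n}10.png",cv2.resize(p[r0:r1,c0:c1,::-1],None,fx=8,fy=8,interpolation=cv2.INTER_CUBIC))
E
```

```text
t: 8.7
eef_pos: [0.5579, -0.171, 0.1426]
tool_rot: [0.356, -0.61, 0.357, 0.611]
contact_force: [0.9, -0.1, -0.2]
gripper_width: 0.469
tool_rot: [-0.356, 0.611, -0.355, -0.611]
contact_force: [0.4, 0.5, 0.6]
gripper_width: 0.468
t 8.9 p [ 0.5617 -0.1679  0.1428] F [0.4 0.5 0.6] w 40.0
turn units [-0.    0.    0.01] shift now [90.4  0.3 -1.5] shift after turn [90.4  0.3 -1.5]
turn units [ 3.e+01  1.e-02 -0.e+00] shift now [90.4  0.3 -1.5] shift after turn [90.4 -0.3  1.5]
```

View pics/scene10.png

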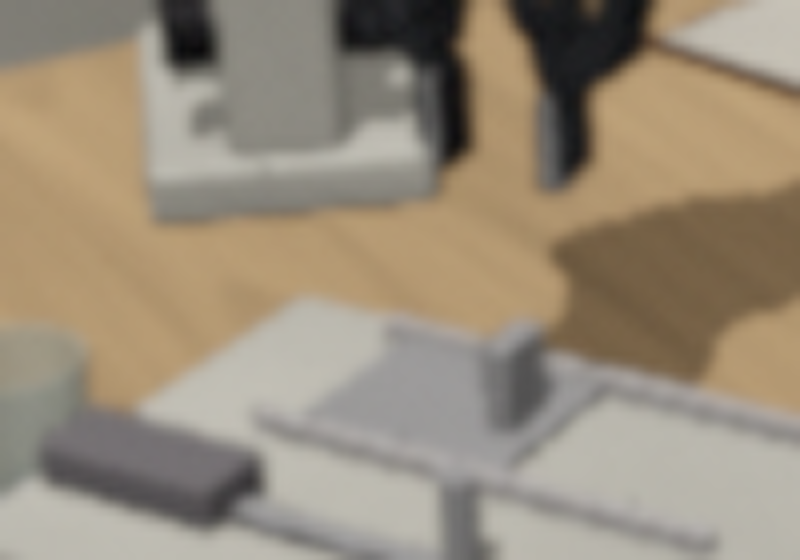

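View pics/top10.png

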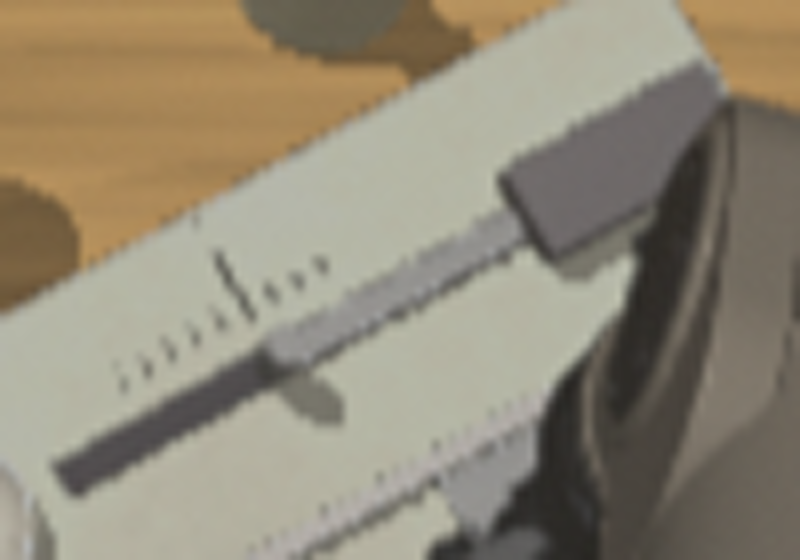

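The top view shows the long tick, (218,255) to (248,318), extending straight to the post end near (270,358), so the gauge is on its mark. Now descend onto the tab, a little higher than before because of the plate.

```bash
python3 -m jog '25 0 0 0 0 0 44;20 0 0 0 0 0 44;10 0 0 0 0 0 44;0 0 0 0 0 0 44;0 0 0 0 0 0 44'; python3 - <<'E'
from h import *
import cv2
for n,(r0,r1,c0,c1) in dict(scene=(115,185,230,330)).items():
    p,d=bot.read_camera(n);cv2.imwrite(f"pics/{n}11.png",cv2.resize(p[r0:r1,c0:c1,::-1],None,fx=8,fy=8,interpolation=cv2.INTER_CUBIC))
E
```

```text
t: 9.5
eef_pos: [0.5622, -0.1677, 0.088]
tool_rot: [-0.355, 0.611, -0.355, -0.611]
contact_force: [-1.0, -0.0, 0.2]
gripper_width: 0.516
```

View pics/scene11.png

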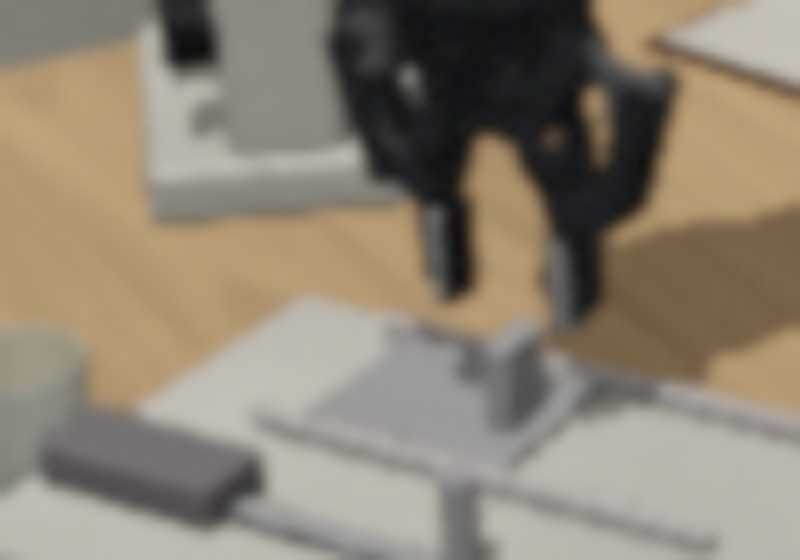

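```bash
python3 -m jog '10 0 0 0 0 0 44;8 0 0 0 0 0 44;4 0 0 0 0 0 44;0 0 0 0 0 0 44'; python3 -m jog '4 0 0 0 0 0 44;0 0 0 0 0 0 44;4 0 0 0 0 0 44;0 0 0 0 0 0 44';python3 - <<'E'
from h import *
import cv2
for n,(r0,r1,c0,c1) in dict(scene=(115,185,230,330)).items():
    p,d=bot.read_camera(n);cv2.imwrite(f"pics/{n}12.png",cv2.resize(p[r0:r1,c0:c1,::-1],None,fx=8,fy=8,interpolation=cv2.INTER_CUBIC))
E
```

```text
t: 9.95
eef_pos: [0.5608, -0.168, 0.0647]
tool_rot: [0.355, -0.611, 0.356, 0.612]
contact_force: [0.8, 1.0, -0.1]
gripper_width: 0.517
t: 10.35
eef_pos: [0.5612, -0.168, 0.0572]
tool_rot: [0.356, -0.611, 0.356, 0.611]
contact_force: [0.3, 0.3, 0.4]
gripper_width: 0.512
```

View pics/scene12.png

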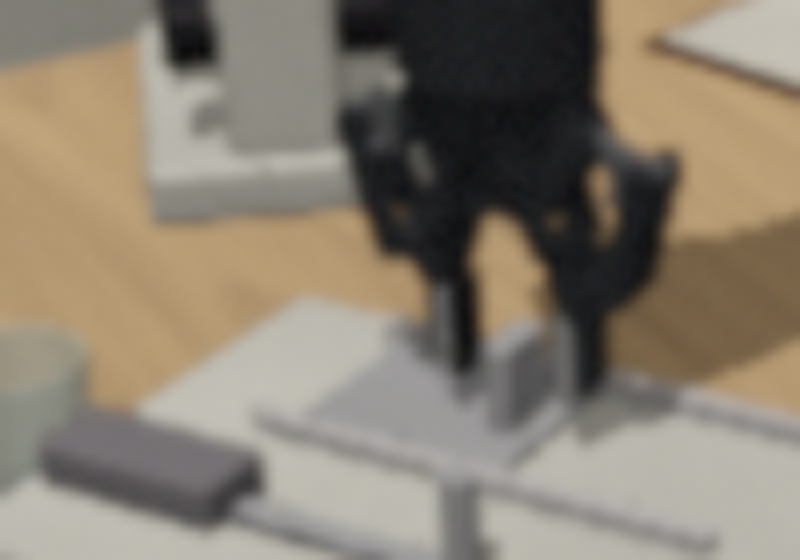

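The fingers straddle the tab cleanly. Close.

```bash
python3 -m jog '2 0 0 0 0 0 25;0 0 0 0 0 0 3;0 0 0 0 0 0 3;0 0 0 0 0 0 3;0 0 0 0 0 0 3' 40; python3 - <<'E'
from h import *
import cv2
p=bot.get_obs()["eef_pos"];print("tcp box",w2b(A,TT,p[:2]))
for n,(r0,r1,c0,c1) in dict(scene=(115,185,230,330)).items():
    p,d=bot.read_camera(n);cv2.imwrite(f"pics/{n}13.png",cv2.resize(p[r0:r1,c0:c1,::-1],None,fx=8,fy=8,interpolation=cv2.INTER_CUBIC))
E
```

```text
t: 10.9
eef_pos: [0.5617, -0.1686, 0.0557]
tool_rot: [-0.356, 0.611, -0.356, -0.611]
contact_force: [1.0, -3.3, -0.6]
gripper_width: 0.128
tcp box [-0.05002824 -0.02914784]
```

View pics/scene13.png

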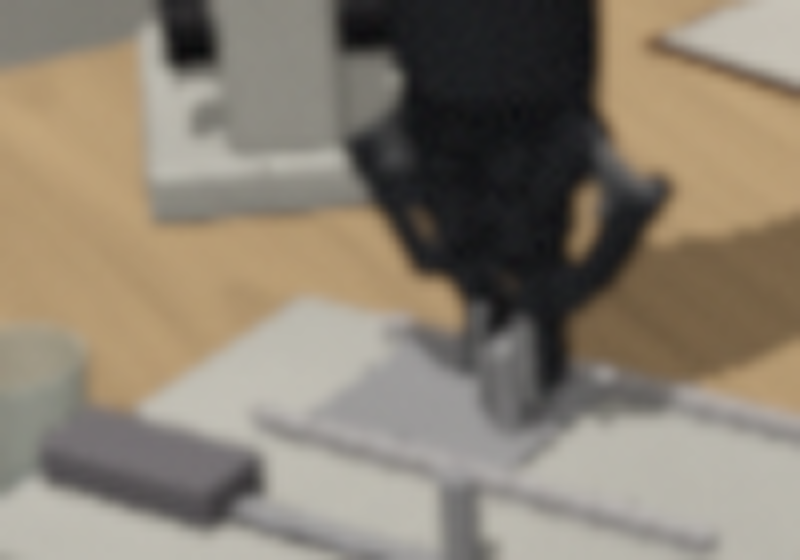

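```bash
python3 -m jog '0 0 5 0 0 0 3;0 0 10 0 0 0 3;0 0 10 0 0 0 3;0 0 10 0 0 0 3;0 0 4 0 0 0 3'; python3 -m jog '0 0 1 0 0 0 3;0 0 0 0 0 0 3;0 0 0 0 0 0 3'; python3 - <<'E'
from h import *
import cv2
p=bot.get_obs()["eef_pos"];print("tcp box",w2b(A,TT,p[:2]))
for n,(r0,r1,c0,c1) in dict(scene=(130,200,230,330)).items():
    p,d=bot.read_camera(n);cv2.imwrite(f"pics/{n}14.png",cv2.resize(p[r0:r1,c0:c1,::-1],None,fx=8,fy=8,interpolation=cv2.INTER_CUBIC))
p,d=bot.read_camera("top");cv2.imwrite("pics/top14.png",cv2.resize(p[125:285,305:490,::-1],None,fx=4.3,fy=3.75,interpolation=cv2.INTER_CUBIC))
E
```

```text
t: 11.45
eef_pos: [0.5421, -0.1336, 0.0557]
tool_rot: [-0.355, 0.612, -0.355, -0.611]
contact_force: [4.4, -5.0, -6.3]
gripper_width: 0.129
t: 11.75
eef_pos: [0.5421, -0.1336, 0.0557]
tool_rot: [-0.356, 0.612, -0.356, -0.611]
contact_force: [4.8, -5.6, -5.5]
gripper_width: 0.129
tcp box [-0.04982455  0.01094497]
```

View pics/scene14.png

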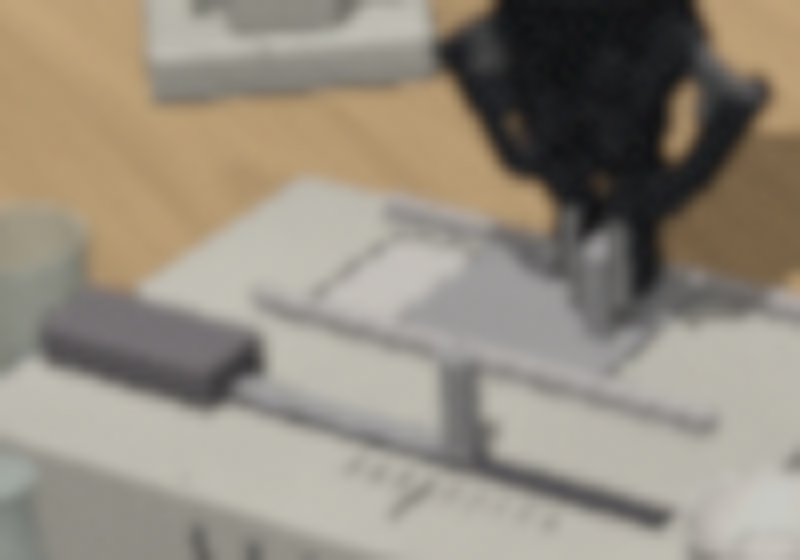

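View pics/top14.png

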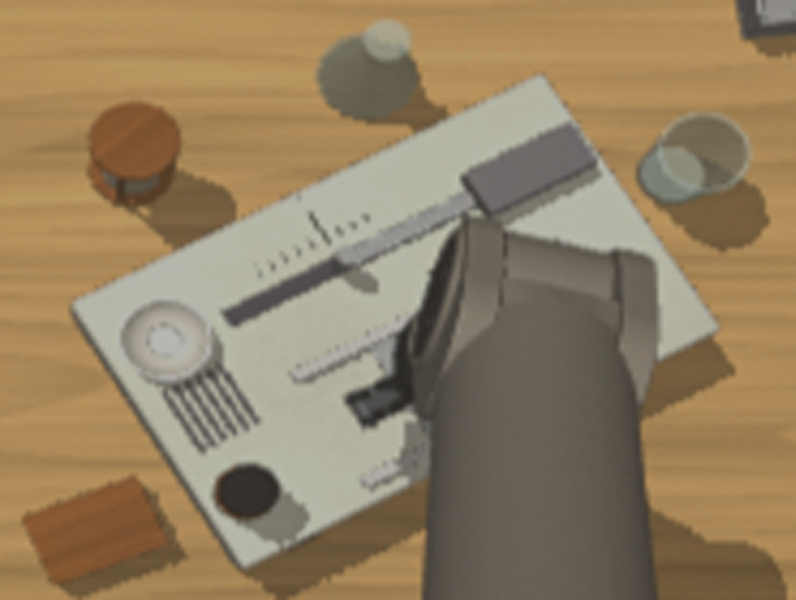

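```bash
python3 - <<'E'
from h import *
f=lambda x,y,z:(proj("scene",[*b2w(A,TT,(x,y)),z])-[230,130])*8+3.5
for y in(.004,.010,.016): print(y,"tab face x=-.036 base/top mid",f(-.036,y,.08).round(0),f(-.036,y,.112).round(0),"shift from closed",(f(-.036,y,.08)-f(-.036,-.03,.08)).round(0))
print("plate trailing corner: closed..",[f(-.012,y,.073).round(0) for y in(-.10,-.06)])
E
```

```text
0.004 tab face x=-.036 base/top mid [572. 326.] [568. 249.] shift from closed [77. 21.]
0.01 tab face x=-.036 base/top mid [586. 330.] [582. 252.] shift from closed [91. 24.]
0.016 tab face x=-.036 base/top mid [600. 334.] [596. 256.] shift from closed [105.  28.]
plate trailing corner: closed.. [array([306., 308.]), array([393., 332.])]
```

Tab shift from closed is about 40–41 mm, by both TCP travel and picture. The gauge is still at the tick and the bystanders are in place. One steady row, then hand in.

```bash
python3 -m jog '0 0 0 0 0 0 3;0 0 0 0 0 0 3;0 0 0 0 0 0 3'; python3 - <<'E'
from h import *
p=bot.get_obs()["eef_pos"];print("tcp box",w2b(A,TT,p[:2]));print(bot.hand_in())
E
```

```text
t: 12.15
eef_pos: [0.5421, -0.1337, 0.0557]
tool_rot: [-0.356, 0.612, -0.356, -0.611]
contact_force: [4.9, -6.3, -4.9]
gripper_width: 0.135
tcp box [-0.04982296  0.0108367 ]
the job is handed in; nothing more can be done
None
```

I drew the gauge post out to the long tick and let go of it. Then I gripped the shutter tab, slid it 40 mm, and handed the job in at about 12 s still holding it with a 40 N grip setting.

**Last checks:**
- **Gauge:** with the post still gripped, the scene camera put it at y ≈ 9 mm in the box frame and the tick at ≈ 9.6 mm. The top picture after release, and both pictures once the shutter was open, show the post still on the tick.
- **Shutter:** the tool moved 40.1 mm after gripping the tab and was steady at y ≈ 10.8 mm at the end. The wrist felt about 8 N sideways; the spring should give about 6.6 N.
- **Bystanders:** none had visibly moved in the final top picture.

**What disagreed:**
- **Height:** the reported tool height read about 30 mm lower than the cameras showed the open fingertips. I lowered onto the post and the tab by camera and force instead, and touched nothing on the way down.
- **Box position:** the two cameras disagreed by about 7 mm on where the box is, so I checked post against tick within the same picture.
- **Shutter travel:** one blurry corner of the plate suggested nearer 44 mm. That is still within the 6 mm limit, and I trusted the tool's travel instead.
- **Wrong turn:** after releasing the gauge I moved the raised gripper 80 mm the wrong way across the box. It touched nothing.

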